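# Bolt down the pressing chamber's cover in cross order

### The arm

A 6-joint arm with a two-finger parallel gripper is mounted at the origin on the work surface. World frame = base frame: x ahead of the robot, y to its left, z up, the work surface at z = 0. Lengths are in m, angles in degrees, forces in N, time in s.
With the tool pointing down it reaches from about 0.3 to 0.75 m from the base axis. Payload 8.5 kg.
Tool frame: the origin (TCP) lies at the very end of the fingers, on their centre line; the grasp point (between the pads) lies 19 mm behind it; x points along the fingers, y is the direction in which the jaws open and shut, and the axes are right-handed (so a half turn about x gives the same grasp; the last joint's range is limited). The gripper opens to 85 mm and grips with 20 to 120 N. Pads are 22 mm wide; open, the fingers measure 114 mm over their backs; the gripper's body (76 mm by 85 mm) begins 54 mm behind the grasp point. The pads swing forward as they close: fully open they stand 13 mm farther back than shut.
Start: joints at [62.435, 21.807, 74.336, -0, 83.858, -12.336], TCP at [0.144, 0.531, 0.231] pointing down, gripper open.
Joint ranges: [-178.18, 178.18], [-50.72, 133.34], [12.68, 142.11], [-81.47, 261.47], [9.98, 163.14], [-165.26, 165.26]. Speed limits (degrees/s): [136.94, 136.94, 180, 180, 180, 180].

### API

Orientations are given as a 3x3 rotation matrix whose columns are the frame's x, y, z axes.
In Python, from rig import sensors, cams, env gives the robot as it stands.
- The arm moves only by the shell command python3 -m crank 'ROWS' [FORCE]. ROWS is a JSON object of lists of equal length, an entry for each row: "hand": the closure in counts, from 0 (fully open) to 255 (shut); "translation": the shift along the tool's x, y, z in m, a list of three; "dr": the turn, a rotation vector about the tool's x, y, z in rad, a list of three. A call has 1 to 5 rows; each row is the pose to reach, as a shift and turn from the pose commanded when the call began, along the tool's axes at that moment; what a row does not reach only later rows make up. A row lasts 1/10 s, in which the tool goes at most 50 mm and 8.59 degrees, less where a joint would pass 70% of its speed; a pose out of reach is approached as far as the arm can. A call with a gripper value outside its range is refused whole. The fingers move at their own pace and stop on an object; FORCE is the grip in N (left out, the last holds). Time passes only in rows, so rows that repeat a pose let the fingers close. It gives the time, the measured TCP pose, the force and the opening at its end, in the units of the state.
- sensors.observe(): the state, without advancing time (a new reading comes with each control period).
- cams.get_image(name): name is "scene" or "top"; returns (picture, depth): 420x560x3 uint8, blue, green, red; 420x560 float32, m along the optical axis (not along the pixel's ray), 0 where there is no reading.
- cams.calibration(name): a dict with "vertical_fov" (degrees; the focal length in pixels is half the picture's height over the tangent of half this angle, whatever the lens; pixels are square), "cx", "cy" (the principal point, pixels), "extrinsics" (4x4, takes a point from camera to world coordinates). Camera axes: x right, y down, z forward; pixel columns grow to the right and rows downward; lengths in m; the calibration is good to about 2 mm. A picture is of the moment at which its call begins. calibration takes no time and is no camera call.
- env.close_job(): hands the job in, once; it reports no verdict.
The state is a dict: "time_s": time; "q": joint angles; "qvel": joint speeds; "joint_efforts": joint torques, N m; "position": TCP position; "tool_rot": TCP orientation; "ft_force": force on the tool from outside, world axes, zero at the start; "wrist_torque": the same for the moment, N m; "grip_width": finger opening in m.
Only numpy, scipy, OpenCV 4.12 (cv2) and the standard library are available. Lean on these libraries where they do the work, as an engineer would, in place of code of your own. Each camera call takes 0.05 s, during which the arm holds its last target. There are 200 camera calls.

### The job

With the T-handle wrench, tighten the chamber cover's four square-headed bolts clockwise in cross order (a bolt, the one opposite it, then the other opposite pair) and in two rounds: in the first, turn each bolt about half way, roughly 30 degrees; in the second, again in cross order, turn each fully home against its stop. Then stand the wrench upright in its blue tray and let go of it. Do not shift the other things on the bench.

Things in the scene. Friction and masses are not known exactly. Their poses are not given: they have to be found in the camera images.
- chamber: pressing chamber, fixed: green round foot 190 mm across, steel barrel, round aluminium cover 176 mm across with its flat top 90 mm above the bench, short dark boss 36 mm across and 10 mm high at the cover's centre. Origin: centre of the underside, z up
- seat_a (a point): top centre of the 42 mm brass washer of bolt a, opposite bolt c; four bolts a, b, c, d (counter-clockwise from above) at the corners of an 85 mm square. The steel head on it: 20 mm square, 14 mm tall, top 4 mm bevelled to 14.4 mm square, red stripe. Axes are the chamber's: each square head starts turned from them by up to 22 degrees either way, unknown; see or feel it
- seat_b (a point): top centre of the 42 mm brass washer of bolt b, opposite bolt d; four bolts a, b, c, d (counter-clockwise from above) at the corners of an 85 mm square. The steel head on it: 20 mm square, 14 mm tall, top 4 mm bevelled to 14.4 mm square, red stripe. Axes are the chamber's: each square head starts turned from them by up to 22 degrees either way, unknown; see or feel it
- seat_c (a point): top centre of the 42 mm brass washer of bolt c, opposite bolt a; four bolts a, b, c, d (counter-clockwise from above) at the corners of an 85 mm square. The steel head on it: 20 mm square, 14 mm tall, top 4 mm bevelled to 14.4 mm square, red stripe. Axes are the chamber's: each square head starts turned from them by up to 22 degrees either way, unknown; see or feel it
- seat_d (a point): top centre of the 42 mm brass washer of bolt d, opposite bolt b; four bolts a, b, c, d (counter-clockwise from above) at the corners of an 85 mm square. The steel head on it: 20 mm square, 14 mm tall, top 4 mm bevelled to 14.4 mm square, red stripe. Axes are the chamber's: each square head starts turned from them by up to 22 degrees either way, unknown; see or feel it
- bolt_a (a joint): how far bolt a has been turned, rad; grows when turned clockwise seen from above. Begins 0 to 0.1 (loose); half tightened is about 0.6 (anything from 0.3 to 0.9 is fair); comes up against a solid stop at 1.2, which is fully tight. Stiff to turn (0.2 N m) and stays where it is left. A red mark on the washer shows where the head's red stripe pointed at 0
- bolt_b (a joint): how far bolt b has been turned, rad; grows when turned clockwise seen from above. Begins 0 to 0.1 (loose); half tightened is about 0.6 (anything from 0.3 to 0.9 is fair); comes up against a solid stop at 1.2, which is fully tight. Stiff to turn (0.2 N m) and stays where it is left. A red mark on the washer shows where the head's red stripe pointed at 0
- bolt_c (a joint): how far bolt c has been turned, rad; grows when turned clockwise seen from above. Begins 0 to 0.1 (loose); half tightened is about 0.6 (anything from 0.3 to 0.9 is fair); comes up against a solid stop at 1.2, which is fully tight. Stiff to turn (0.2 N m) and stays where it is left. A red mark on the washer shows where the head's red stripe pointed at 0
- bolt_d (a joint): how far bolt d has been turned, rad; grows when turned clockwise seen from above. Begins 0 to 0.1 (loose); half tightened is about 0.6 (anything from 0.3 to 0.9 is fair); comes up against a solid stop at 1.2, which is fully tight. Stiff to turn (0.2 N m) and stays where it is left. A red mark on the washer shows where the head's red stripe pointed at 0
- wrench: loose T-handle socket wrench, 0.28 to 0.46 kg, 93 mm tall, standing on its socket. Origin: centre of the socket's open lower end; z up the shaft; x along the T-bar. Socket 34 mm square outside, opening 24 mm square with sides along x and y, 20 mm deep; shaft 14 mm thick
- wrench_bar (a point): centre of the wrench's orange T-bar, 75 mm above the socket's lower end: bar 100 mm long (x), 18 mm wide (y), 34 mm tall, with two black collars 30 mm wide that leave 34 mm of bar free at its middle. Fully on a bolt, the lower end is at the seat point; turned wrongly it stops 9 to 13 mm higher on the bevel, and drops when turned into line (about 13 degrees play either way, repeats every quarter turn)
- tray: blue shallow square tray for the wrench, fixed, 110 mm square with a 4 mm rim 12 mm high and a 4 mm floor. Origin: centre of the underside
- billet_a: foil-wrapped billet, loose bystander, 80 mm across, 110 mm tall; origin at the centre of its underside
- billet_b: foil-wrapped billet, loose bystander, 80 mm across, 110 mm tall; origin at the centre of its underside
- billet_c: foil-wrapped billet, loose bystander, 80 mm across, 110 mm tall; origin at the centre of its underside
- end_cap: aluminium end cap, loose bystander, 90 mm across, 26 mm tall; origin at the centre of its underside
- spacer: brass ring, loose bystander, 80 mm across, 12 mm tall; origin at the centre of its underside
- screwdriver: screwdriver lying on the bench, loose bystander, about 200 mm long along its x; origin at the centre of its underside
- jar: small closed jar, loose bystander, 60 mm across, 90 mm tall; origin at the centre of its underside
Things that resemble listed ones, but are neither listed nor needed, are in the scene too. Of the things that look like the wrench, take the one that is nearest to the robot's base at the start.

How it is judged:
By the outcome, as a careful person would: the job done as asked, in the order asked, and still so for the second after the job is handed in, with the robot touching nothing.
It also fails if it takes over 72 s, if anything falls off the work surface, if the arm or the gripper's body presses on something with over 40 N, if the wrist force passes 120 N, or if a joint passes its speed limit or range.

## Working session

There is one attempt and no reset: what is moved stays moved. The work goes in short steps, Python scripts to look and compute and a shell command to move; the robot and the scene stay as the last step left them, time stands still between calls to the robot, and variables do not carry over. Pictures are saved under pics/ and viewed, about 8 in all and at most 12, crops included, and the job is handed in when it is done.

```bash
ls; mkdir -p pics; python3 - <<'E'
from rig import sensors,cams,env
import cv2,numpy as np
for n in("scene","top"):
    im,d=cams.get_image(n); cv2.imwrite(f"pics/{n}0.png",im); np.save(f"{n}0.npy",d); c=cams.calibration(n); print(n,{k:np.round(v,4).tolist() for k,v in c.items()})
s=sensors.observe(); print(s)
E
```

```text
pics
scene {'vertical_fov': 50.6718, 'cx': 281.4727, 'cy': 209.0582, 'extrinsics': [[0.1914, 0.687, -0.701, 1.3901], [0.9814, -0.1461, 0.1248, -0.2654], [-0.0167, -0.7119, -0.7021, 0.9578], [0.0, 0.0, 0.0, 1.0]]}
top {'vertical_fov': 44.1229, 'cx': 269.5759, 'cy': 204.0924, 'extrinsics': [[-0.0124, -0.9993, 0.0367, 0.4976], [-0.9999, 0.0126, 0.0063, -0.0937], [-0.0068, -0.0366, -0.9993, 1.2848], [0.0, 0.0, 0.0, 1.0]]}
{'time_s': 0.1, 'q': array([ 6.24352785e+01,  2.18363072e+01,  7.43782007e+01, -1.25507874e-04,
        8.38576298e+01, -1.23349406e+01]), 'qvel': array([-0.0066398 , -0.07940672, -0.18842654, -0.0755851 ,  0.12195854,
        0.03787219]), 'joint_efforts': array([ 4.16561248e-03, -4.49222803e+01, -2.31659782e+01, -1.43932284e-04,
        3.61949351e-03, -3.22143524e-05]), 'position': array([0.14435448, 0.53045466, 0.23079424]), 'tool_rot': array([[-5.80689971e-04,  2.62690149e-01,  9.64880069e-01],
       [-1.11713174e-03,  9.64879460e-01, -2.62690656e-01],
       [-9.99999207e-01, -1.23043998e-03, -2.66836323e-04]]), 'ft_force': array([ 0.23794471, -0.79429354, -0.16172131]), 'wrist_torque': array([-0.01448581, -0.02279884,  0.06784338]), 'grip_width': 0.08560515816814626}
```

View pics/top0.png

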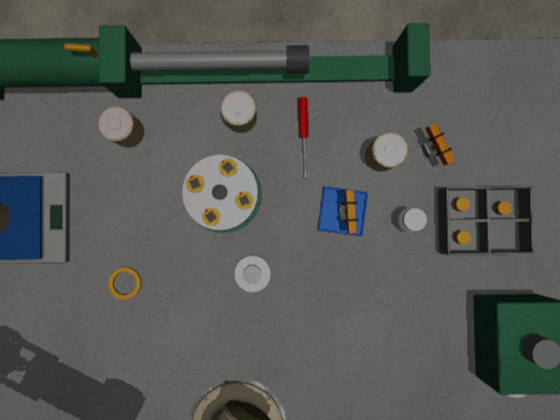

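View pics/scene0.png

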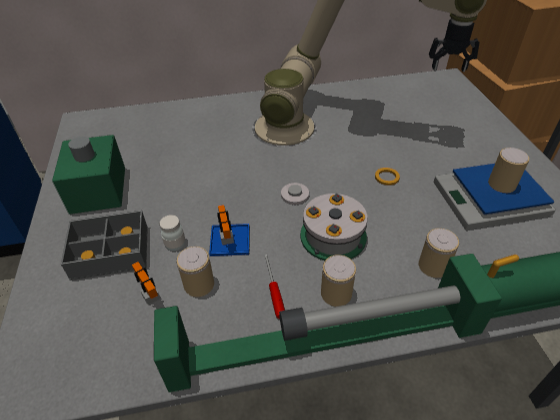

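Candidates for the wrench: the T-handle in the blue tray at top-view (350,212), and the one at (440,145). The one in the tray is nearer to the base (bottom of the top view, about (235,420)). I'll measure it now and confirm with an enlarged crop.

```bash
cat > h.py <<'E'
import cv2,numpy as np
from rig import sensors,cams,env
def cal(n):
    c=cams.calibration(n); f=210/np.tan(np.radians(c["vertical_fov"]/2)); return f,c["cx"],c["cy"],np.array(c["extrinsics"])
def ray(n,uv,z):
    f,cx,cy,E=cal(n); uv=np.atleast_2d(uv).astype(float)
    d=np.c_[(uv[:,0]-cx)/f,(uv[:,1]-cy)/f,np.ones(len(uv))]@E[:3,:3].T
    t=(z-E[2,3])/d[:,2]; return E[:3,3]+d*t[:,None]
def cloud(n,D):
    f,cx,cy,E=cal(n); v,u=np.mgrid[0:420,0:560]
    P=np.stack([(u-cx)/f*D,(v-cy)/f*D,D],-1)@E[:3,:3].T+E[:3,3]; P[D==0]=np.nan; return P
E
python3 - <<'E'
from h import *
for n in("top","scene"):
    im=cv2.imread(f"pics/{n}0.png"); P=cloud(n,np.load(f"{n}0.npy")); hsv=cv2.cvtColor(im,cv2.COLOR_BGR2HSV)
    print(n)
    o=cv2.inRange(hsv,(5,150,90),(28,255,255))
    k,l,st,c=cv2.connectedComponentsWithStats(cv2.dilate(o,np.ones((2,2))))
    for i in range(1,k):
        if st[i,4]>25:
            m=(l==i)&(o>0); p=P[m]; print(" or",np.round(c[i]),st[i,2:],np.round(np.nanmedian(p,0),3),"z95",np.round(np.nanpercentile(p[:,2],95),3))
    b=cv2.inRange(hsv,(105,150,90),(125,255,255)); 
    k,l,st,c=cv2.connectedComponentsWithStats(b)
    for i in range(1,k):
        if st[i,4]>60: print(" blue",np.round(c[i]),st[i,2:],np.round(np.nanmean(P[l==i],0),3))
    # cover top
    m=(np.abs(P[...,2]-.09)<.004)
    k,l,st,c=cv2.connectedComponentsWithStats(m.astype(np.uint8))
    for i in range(1,k):
        if st[i,4]>800:
            cn=max(cv2.findContours((l==i).astype(np.uint8),cv2.RETR_EXTERNAL,cv2.CHAIN_APPROX_NONE)[0],key=cv2.contourArea)
            W=ray(n,cn[:,0],.09)[:,:2].astype(np.float32); print(" cover",c[i],st[i],cv2.minEnclosingCircle(W),np.nanmedian(P[l==i],0))
top=cv2.imread("pics/top0.png"); sc=cv2.imread("pics/scene0.png")
r=lambda im,x,y,w,h,s:cv2.resize(im[y:y+h,x:x+w],(w*s,h*s),interpolation=cv2.INTER_CUBIC)
a=r(top,175,148,95,90,8)[:, :760]; cv2.imwrite("pics/cham.png",a[:600])
b=np.hstack([r(top,315,180,60,60,6),r(sc,195,200,65,60,6)]); cv2.imwrite("pics/wr.png",b)
E
```

```text
top
 or [78. 47.] [ 28   9 199] [0.877 0.319 0.197] z95 0.204
 or [442. 144.] [ 26  42 379] [ 0.677 -0.484  0.093] z95 0.097
 or [228. 168.] [ 18  18 191] [0.625 0.008 0.095] z95 0.099
 or [195. 184.] [ 18  18 189] [0.59  0.084 0.095] z95 0.098
 or [350. 196.] [  9  13 104] [ 0.557 -0.269  0.097] z95 0.101
 or [244. 201.] [ 18  18 183] [ 0.551 -0.027  0.095] z95 0.099
 or [462. 204.] [ 14  14 160] [ 0.538 -0.548  0.038] z95 0.041
 or [505. 208.] [ 14  13 159] [ 0.527 -0.649  0.038] z95 0.042
 or [351. 212.] [  9  16 130] [ 0.523 -0.271  0.098] z95 0.102
 or [211. 217.] [ 18  17 187] [0.514 0.049 0.095] z95 0.1
 or [352. 227.] [  9  13 106] [ 0.489 -0.273  0.098] z95 0.102
 or [463. 238.] [ 14  14 161] [ 0.459 -0.548  0.038] z95 0.042
 or [125. 283.] [ 33  33 498] [0.356 0.272 0.013] z95 0.017
 blue [ 22. 227.] [  40   82 1963] [0.496 0.502 0.057]
 blue [330. 212.] [ 30  47 809] [ 0.524 -0.234  0.007]
 blue [360. 210.] [ 13  45 378] [ 0.528 -0.308  0.008]
 cover [219.63013245 192.24304636] [ 182  155   76   76 3020] ((0.5703386664390564, 0.02922576665878296), 0.08777189999818802) [0.5
[... 582 characters left out ...]
 0.096
 or [334. 232.] [ 17  12 106] [0.639 0.003 0.092] z95 0.095
 or [127. 230.] [12  9 86] [ 0.46  -0.551  0.035] z95 0.038
 or [125. 250.] [13  8 76] [ 0.536 -0.552  0.035] z95 0.038
 or [ 87. 255.] [ 13  10 107] [ 0.53  -0.652  0.035] z95 0.038
 or [506. 261.] [ 27  13 192] [0.885 0.315 0.195] z95 0.201
 or [144. 277.] [ 24  33 306] [ 0.684 -0.484  0.091] z95 0.094
 blue [500. 190.] [ 100   48 2133] [0.542 0.553 0.054]
 blue [241. 238.] [ 18  29 411] [ 0.529 -0.233  0.004]
 blue [217. 243.] [ 21  28 322] [ 0.533 -0.302  0.004]
 cover [334.78976035 217.14106754] [ 303  194   65   47 1836] ((0.5795232653617859, 0.027378322556614876), 0.08934063464403152) [0.58626121 0.02500504 0.08914315]
```

View pics/cham.png

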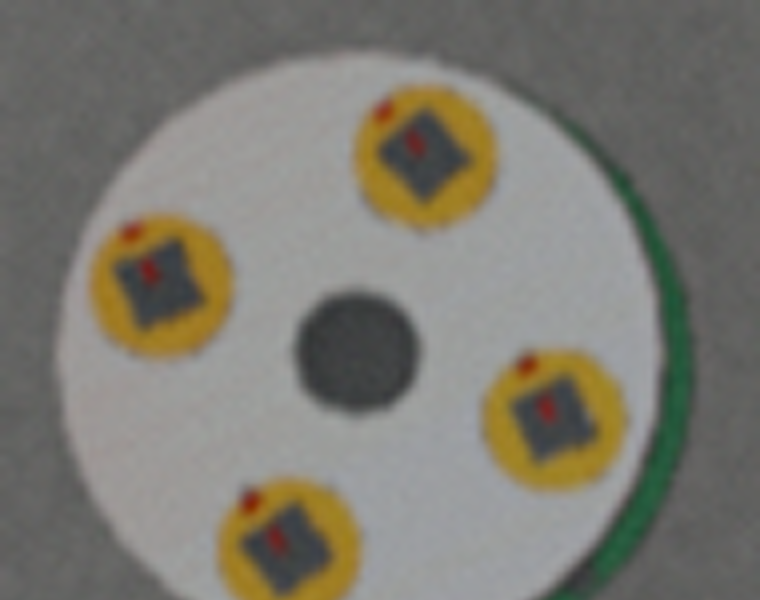

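View pics/wr.png

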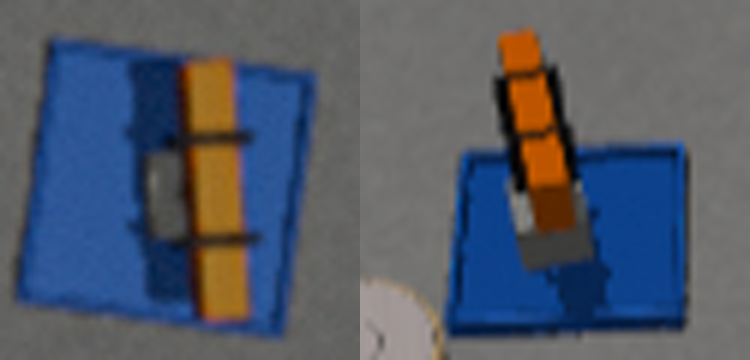

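The crop confirms the T-handle in the blue tray (bar centre about (351,212) in top). The cover crop shows four dark heads, each turned differently, with red marks at the upper left. Next I'll refine washer centres and head angles, and compare the two cameras.

```bash
python3 - <<'E'
from h import *
def up(im,x,y,w,h,s=8): return cv2.resize(im[y:y+h,x:x+w],(w*s,h*s),interpolation=cv2.INTER_CUBIC)
B={"top":[(228,168),(195,184),(211,217),(244,201)],"scene":[(334,232),(357,218),(336,201),(313,214)]}
s=8
for n in B:
    im=cv2.imread(f"pics/{n}0.png"); C=[]
    for (x,y) in B[n]:
        x0,y0=x-13,y-13; u=up(im,x0,y0,27,27); hsv=cv2.cvtColor(u,cv2.COLOR_BGR2HSV)
        px=lambda c:(np.array(c,float)+.5)/s-.5+[x0,y0]
        o=cv2.inRange(hsv,(12,120,70),(35,255,255))
        cn=max(cv2.findContours(o,cv2.RETR_EXTERNAL,cv2.CHAIN_APPROX_NONE)[0],key=cv2.contourArea)
        W=ray(n,px(cv2.convexHull(cn)[:,0]),.093)[:,:2].astype(np.float32); c,ax,_=cv2.fitEllipse(W)
        filled=cv2.drawContours(np.zeros_like(o),[cv2.convexHull(cn)],-1,255,-1)
        d=cv2.bitwise_and(cv2.bitwise_not(cv2.inRange(hsv,(12,110,60),(35,255,255))),cv2.erode(filled,np.ones((17,17))))
        d=cv2.morphologyEx(d,cv2.MORPH_OPEN,np.ones((9,9)))
        cn=max(cv2.findContours(d,cv2.RETR_EXTERNAL,cv2.CHAIN_APPROX_NONE)[0],key=cv2.contourArea)
        H=ray(n,px(cn[:,0]),.103)[:,:2]; hc,hs,ha=cv2.minAreaRect((H*1000).astype(np.float32))
        print(n,np.round(c,4),np.round(ax,4),"head",np.round(hc,1),np.round(hs,1),"ang",round(ha,1)); C.append(c)
    C=np.array(C); print(" centre",C.mean(0),"sides",np.linalg.norm(C-np.roll(C,-1,0),axis=1),"chamber yaw",[round(float(np.degrees(np.arctan2(*(C[i]-C[i-2])[::-1])))%90,1) for i in (0,1)],"minus 45")
top=cv2.imread("pics/top0.png")
for n,z in(("top",.096),("scene",.096)):
    im=cv2.imread(f"pics/{n}0.png"); hsv=cv2.cvtColor(im,cv2.COLOR_BGR2HSV); P=cloud(n,np.load(f"{n}0.npy"))
    o=cv2.inRange(hsv,(5,150,90),(28,255,255)) if n=="top" else cv2.inRange(hsv,(5,180,175),(28,255,255))
    m=np.zeros_like(o); 
    if n=="top": m[185:236,340:362]=o[185:236,340:362]
    else: m[200:245,210:240]=o[200:245,210:240]
    pts=np.argwhere(m>0)[:,::-1]; r=cv2.minAreaRect((ray(n,pts,z)[:,:2]*1000).astype(np.float32)); print(n,"bar",r)
    b=cv2.inRange(hsv,(105,120,60),(125,255,255)); q=np.zeros_like(b); sl=(slice(180,240),slice(312,372)) if n=="top" else (slice(218,262),slice(200,255)); q[sl]=b[sl]
    pts=np.argwhere(q>0)[:,::-1]; print(n,"tray",cv2.minAreaRect((ray(n,pts,.012)[:,:2]*1000).astype(np.float32)))
E
```

```text
top [0.628  0.0094] [0.0395 0.0401] head [627.6   9.1] [20.2 19.5] ang 40.8
top [0.5916 0.086 ] [0.0398 0.0404] head [591.4  85.3] [20.2 20.1] ang 22.8
top [0.515  0.0497] [0.0395 0.04  ] head [515.  49.] [20.3 20. ] ang 35.2
top [ 0.5515 -0.0271] [0.0392 0.0397] head [551.3 -27.5] [20.  20.4] ang 23.5
 centre [0.57152693 0.02948618] sides [0.08477652 0.08484339 0.0849752  0.0847176 ] chamber yaw [70.4, 70.5] minus 45
scene [0.6321 0.0076] [0.0418 0.0423] head [638.9   4.2] [24.7 20.9] ang 59.6
scene [0.5962 0.0841] [0.0417 0.0421] head [599.8  82.2] [24.2 23.3] ang 25.6
scene [0.5197 0.0477] [0.0416 0.0435] head [527.8  43.8] [26.1 20.7] ang 61.8
scene [ 0.5561 -0.0288] [0.0416 0.042 ] head [560.5 -29.2] [24.5 22.7] ang 22.1
 centre [0.57601731 0.02764134] sides [0.08450581 0.08473982 0.08470746 0.08432181] chamber yaw [70.4, 70.4] minus 45
top bar ((523.0103149414062, -271.40496826171875), (96.8004379272461, 16.17344856262207), 3.0310375690460205)
top tray ((525.42333984375, -264.0939636230469), (110.3951644897461, 108.78929901123047), 81.38501739501953)
scene bar ((527.7158203125, -273.6568908691406), (93.3956298828125, 15.005452156066895), 2.876044273376465)
scene tray ((534.2054443359375, -266.6448669433594), (108.86835479736328, 116.52315521240234), 81.44613647460938)
```

```bash
cat > go.py <<'E'
import sys
from h import *
from scipy.spatial.transform import Rotation as R
# usage: go.py x y z yaw(deg of tool z, tool down) -> translation & dr in tool axes
x,y,z,w=map(float,sys.argv[1:5]); s=sensors.observe(); T=s["tool_rot"]; w=np.radians(w)
Z=np.array([np.cos(w),np.sin(w),0]); X=np.array([0,0,-1.]); G=np.c_[X,np.cross(Z,X),Z]
print("t",round(s["time_s"],2),"pos",np.round(s["position"],4),"yaw",round(float(np.degrees(np.arctan2(T[1,2],T[0,2]))),2),"F",np.round(s["ft_force"],1),"M",np.round(s["wrist_torque"],2),"grip",round(float(s["grip_width"]),4),"q",np.round(s["q"],0))
d=T.T@(np.array([x,y,z])-s["position"]); print("translation",np.round(d,4).tolist(),"norm",round(float(np.linalg.norm(d)),3),"dr",np.round(R.from_matrix(T.T@G).as_rotvec(),4).tolist())
E
python3 -m crank '{"hand":[90,90,90,90,90],"translation":[[0,-0.038,0.0325],[0,-0.076,0.065],[0,-0.114,0.0975],[0,-0.152,0.13],[0,-0.19,0.1625]],"dr":[[0,0,0],[0,0,0],[0,0,0],[0,0,0],[0,0,0]]}' 60
python3 -m crank '{"hand":[90,90,90,90,90],"translation":[[0,-0.038,0.0325],[0,-0.076,0.065],[0,-0.114,0.0975],[0,-0.152,0.13],[0,-0.19,0.1625]],"dr":[[0,0,0],[0,0,0],[0,0,0],[0,0,0],[0,0,0]]}' 60
python3 go.py .5255 -.2725 .2 3
```

```text
time_s: 0.6
position: [0.2515, 0.3029, 0.2312]
tool_rot: [[-0.0, 0.262, 0.965], [-0.0, 0.965, -0.262], [-1.0, -0.0, -0.0]]
ft_force: [1.9, 0.2, -0.2]
grip_width: 0.055
time_s: 1.1
position: [0.3585, 0.0767, 0.2314]
tool_rot: [[0.0, 0.263, 0.965], [0.0, 0.965, -0.263], [-1.0, 0.0, 0.0]]
ft_force: [1.5, 0.7, 0.1]
grip_width: 0.0556
t 1.1 pos [0.3585 0.0767 0.2314] yaw -15.24 F [1.5 0.7 0.1] M [ 0.03 -0.06  0.06] grip 0.0556 q [ -7.   3. 100.   0.  77. -81.]
translation [0.0314, -0.293, 0.2529] norm 0.388 dr [-0.3184, 0.0003, -0.0001]
```

```bash

python3 -m crank '{"hand":[90,90,90,90,90],"translation":[[0,-0.037,0.032],[0,-0.074,0.064],[0,-0.111,0.096],[0,-0.148,0.128],[0,-0.185,0.16]],"dr":[[0,0,0],[0,0,0],[0,0,0],[0,0,0],[0,0,0]]}'
python3 -m crank '{"hand":[90,90,90,90],"translation":[[0.008,-0.027,0.023],[0.016,-0.054,0.047],[0.024,-0.081,0.07],[0.031,-0.108,0.093]],"dr":[[-0.08,0,0],[-0.16,0,0],[-0.24,0,0],[-0.318,0,0]]}'
python3 go.py .5255 -.2725 .06 3
python3 - <<'E'
from h import *
a,_=cams.get_image("top");b,_=cams.get_image("scene")
r=lambda im,x,y,w,h,s:cv2.resize(im[y:y+h,x:x+w],(w*s,h*s),interpolation=cv2.INTER_CUBIC)
cv2.imwrite("pics/appr.png",np.hstack([r(a,310,150,100,100,4),r(b,180,160,100,100,4)]))
E
```

```text
time_s: 1.6
position: [0.4643, -0.1439, 0.2311]
tool_rot: [[-0.0, 0.263, 0.965], [0.0, 0.965, -0.263], [-1.0, 0.0, -0.001]]
ft_force: [1.0, -0.1, 0.9]
grip_width: 0.0548
time_s: 2.0
position: [0.5256, -0.2718, 0.1994]
tool_rot: [[-0.001, -0.055, 0.998], [0.001, 0.998, 0.055], [-1.0, 0.001, -0.001]]
ft_force: [-0.7, -0.4, 1.3]
grip_width: 0.055
t 2.0 pos [ 0.5256 -0.2718  0.1994] yaw 3.17 F [-0.7 -0.4  1.3] M [-0.01 -0.01 -0.01] grip 0.055 q [ -39.   27.   71.    0.   82. -132.]
translation [0.1394, -0.0008, -0.0001] norm 0.139 dr [0.0029, -0.0009, -0.0008]
```

View pics/appr.png

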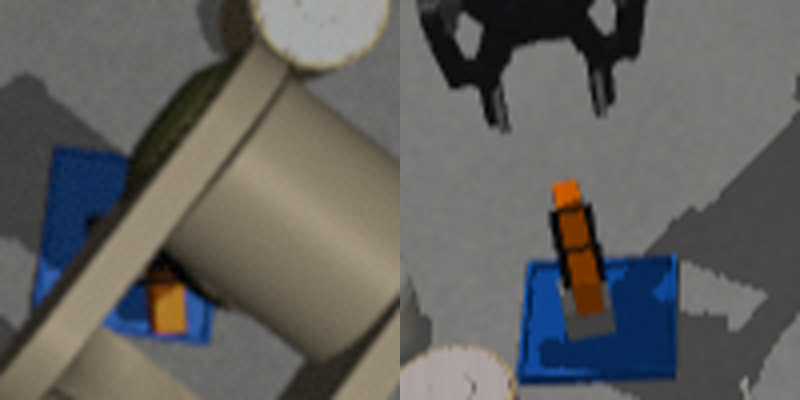

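Scene view shows the open fingers straddling the bar line. The bar itself is unobstructed, so I'm descending to grasp.

```bash

python3 -m crank '{"hand":[90,90,90,90,90],"translation":[[0.045,-0.001,0],[0.085,-0.001,0],[0.12,-0.001,0],[0.138,-0.001,0],[0.139,-0.001,0]],"dr":[[0,0,0],[0,0,0],[0,0,0],[0.003,0,0],[0.003,0,0]]}' 100
python3 -m crank '{"hand":[255,255,255,255,255],"translation":[[0,0,0],[0,0,0],[0,0,0],[0,0,0],[0,0,0]],"dr":[[0,0,0],[0,0,0],[0,0,0],[0,0,0],[0,0,0]]}' 100
python3 go.py .5255 -.2725 .2 3
python3 - <<'E'
from h import *
n="scene"
im,_=cams.get_image(n); hsv=cv2.cvtColor(im,cv2.COLOR_BGR2HSV)
cv2.imwrite("pics/gr.png",cv2.resize(im[160:260,180:280],None,fx=4,fy=4,interpolation=cv2.INTER_CUBIC))
E
```

```text
time_s: 2.6
position: [0.5242, -0.2701, 0.059]
tool_rot: [[-0.004, -0.049, 0.999], [0.004, 0.999, 0.049], [-1.0, 0.004, -0.004]]
ft_force: [-0.6, -0.0, 0.4]
grip_width: 0.0551
time_s: 3.1
position: [0.526, -0.272, 0.063]
tool_rot: [[0.002, -0.049, 0.999], [-0.002, 0.999, 0.049], [-1.0, -0.002, 0.002]]
ft_force: [0.2, 0.1, 6.4]
grip_width: 0.0169
t 3.1 pos [ 0.526 -0.272  0.063] yaw 2.82 F [0.2 0.1 6.4] M [0.13 0.13 0.01] grip 0.0169 q [ -39.   35.   81.    0.   64. -132.]
translation [-0.137, -0.0008, -0.0002] norm 0.137 dr [-0.0032, 0.0023, 0.002]
```

View pics/gr.png

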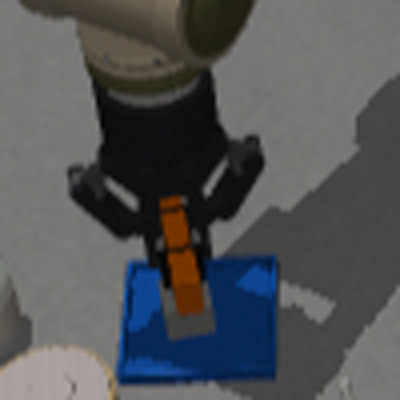

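```bash

python3 -m crank '{"hand":[255,255,255,255],"translation":[[-0.04,0,0],[-0.085,0,0],[-0.125,0,0],[-0.14,0,0]],"dr":[[0,0,0],[0,0,0],[0,0,0],[0,0,0]]}' 110
python3 go.py .631 .0089 .19 38
python3 -m crank '{"hand":[255,255,255,255,255],"translation":[[0,0.035,0.015],[0,0.08,0.034],[0,0.125,0.053],[0,0.17,0.073],[0,0.21,0.09]],"dr":[[0,0,0],[0,0,0],[0,0,0],[0,0,0],[0,0,0]]}' 
python3 go.py .631 .0089 .19 38
```

```text
time_s: 3.55
position: [0.5262, -0.2719, 0.2059]
tool_rot: [[0.005, -0.049, 0.999], [-0.004, 0.999, 0.049], [-1.0, -0.004, 0.005]]
ft_force: [0.6, -0.5, -3.2]
grip_width: 0.0166
t 3.55 pos [ 0.5262 -0.2719  0.2059] yaw 2.82 F [ 0.6 -0.5 -3.2] M [-0.06 -0.03 -0.03] grip 0.0166 q [ -39.   27.   70.    0.   83. -132.]
translation [0.0153, 0.2754, 0.1185] norm 0.3 dr [-0.614, 0.0035, 0.0057]
time_s: 4.05
position: [0.6051, -0.0549, 0.2014]
tool_rot: [[-0.0, -0.05, 0.999], [0.0, 0.999, 0.05], [-1.0, 0.0, -0.0]]
ft_force: [0.4, -1.3, -3.8]
grip_width: 0.0166
t 4.05 pos [ 0.6051 -0.0549  0.2014] yaw 2.85 F [ 0.4 -1.3 -3.8] M [-0.05 -0.06 -0.08] grip 0.0166 q [ -16.   29.   68.    0.   84. -109.]
translation [0.0114, 0.0624, 0.029] norm 0.07 dr [-0.6136, -0.0002, -0.0005]
```

```bash

python3 -m crank '{"hand":[255,255,255,255,255],"translation":[[0.003,0.015,0.007],[0.006,0.03,0.015],[0.01,0.045,0.022],[0.011,0.062,0.029],[0.011,0.062,0.029]],"dr":[[-0.13,0,0],[-0.27,0,0],[-0.4,0,0],[-0.53,0,0],[-0.614,0,0]]}' 
python3 -m crank '{"hand":[255],"translation":[[0,0,0]],"dr":[[0,0,0]]}' 
python3 go.py .631 .0089 .165 38
python3 - <<'E'
from h import *
im,_=cams.get_image("scene"); cv2.imwrite("pics/b1.png",cv2.resize(im[140:260,270:400],None,fx=5,fy=5,interpolation=cv2.INTER_CUBIC))
E
```

```text
time_s: 4.55
position: [0.6308, 0.0082, 0.1898]
tool_rot: [[-0.001, -0.621, 0.784], [0.001, 0.784, 0.621], [-1.0, 0.001, -0.0]]
ft_force: [-0.9, 0.0, -3.3]
grip_width: 0.0166
time_s: 4.65
position: [0.6306, 0.0066, 0.1901]
tool_rot: [[-0.001, -0.617, 0.787], [0.0, 0.787, 0.617], [-1.0, 0.001, -0.001]]
ft_force: [0.1, -0.8, -3.3]
grip_width: 0.0166
t 4.65 pos [0.6306 0.0066 0.1901] yaw 38.08 F [ 0.1 -0.8 -3.3] M [ 0.02 -0.   -0.01] grip 0.0166 q [ -10.   32.   64.   -0.   84. -138.]
translation [0.0251, 0.0016, 0.0017] norm 0.025 dr [0.0014, -0.0006, -0.0007]
```

View pics/b1.png

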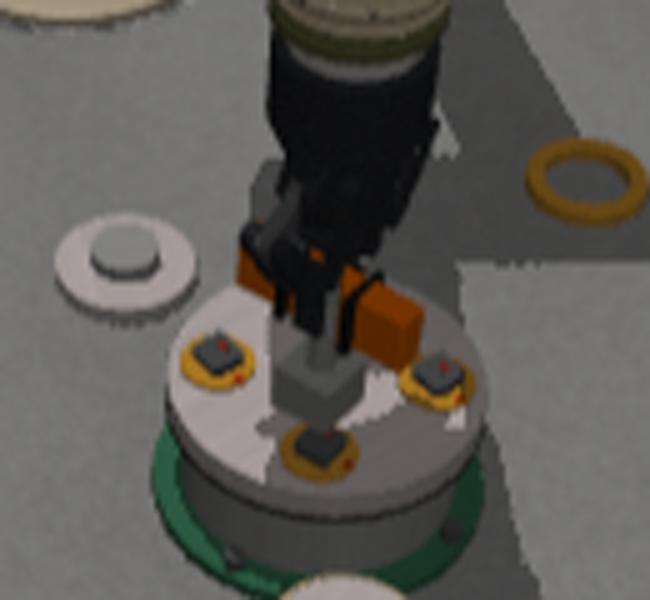

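Scene crop: the socket (centre about (320,385)) hangs directly above the front bolt head (320,445), with matching rotation. Descending and feeling for the fit.

```bash

python3 -m crank '{"hand":[255,255,255,255],"translation":[[0.01,0.0015,0.0015],[0.022,0.0015,0.0015],[0.03,0.0015,0.0015],[0.036,0.0015,0.0015]],"dr":[[0,0,0],[0,0,0],[0,0,0],[0,0,0]]}' 
python3 go.py .631 .0089 .152 38
```

```text
time_s: 5.1
position: [0.6306, 0.0082, 0.1529]
tool_rot: [[-0.002, -0.615, 0.788], [0.001, 0.788, 0.615], [-1.0, 0.002, -0.001]]
ft_force: [-0.9, 0.9, -1.8]
grip_width: 0.0167
t 5.1 pos [0.6306 0.0082 0.1529] yaw 37.96 F [-0.9  0.9 -1.8] M [0.25 0.21 0.  ] grip 0.0167 q [ -10.   33.   68.    0.   79. -138.]
translation [0.0009, 0.0003, 0.0007] norm 0.001 dr [-0.0006, -0.0013, -0.0018]
```

```bash

python3 -m crank '{"hand":[255,255,255,255,255],"translation":[[0.0,0,0],[0,0,0],[0,0,0],[0,0,0],[0,0,0]],"dr":[[0.145,0,0],[0.29,0,0],[0.435,0,0],[0.58,0,0],[0.70,0,0]]}' 
python3 -m crank '{"hand":[255],"translation":[[0,0,0]],"dr":[[0,0,0]]}' 
python3 go.py .631 .0089 .19 -2.5
python3 - <<'E'
from h import *
im,_=cams.get_image("scene"); cv2.imwrite("pics/b2.png",cv2.resize(im[140:260,270:400],None,fx=5,fy=5,interpolation=cv2.INTER_CUBIC))
E
```

```text
time_s: 5.6
position: [0.631, 0.0089, 0.1531]
tool_rot: [[-0.001, 0.042, 0.999], [0.002, 0.999, -0.042], [-1.0, 0.002, -0.001]]
ft_force: [0.9, 3.5, -8.1]
grip_width: 0.0164
time_s: 5.7
position: [0.631, 0.0089, 0.1532]
tool_rot: [[-0.001, 0.038, 0.999], [0.002, 0.999, -0.038], [-1.0, 0.002, -0.001]]
ft_force: [2.1, 4.5, -9.3]
grip_width: 0.0162
t 5.7 pos [0.631  0.0089 0.1532] yaw -2.16 F [ 2.1  4.5 -9.3] M [ 0.94 -0.34  0.03] grip 0.0162 q [-10.  33.  68.   0.  79. -98.]
translation [-0.0368, 0.0001, -0.0] norm 0.037 dr [0.0059, -0.0013, -0.0017]
```

View pics/b2.png

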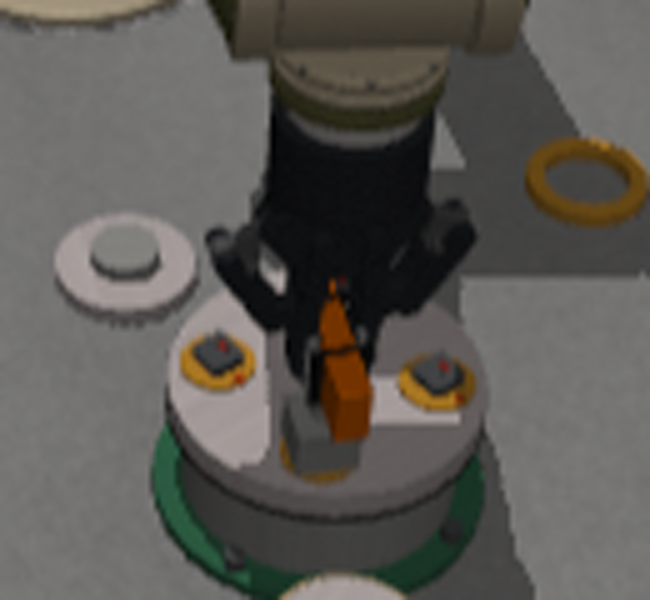

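```bash

python3 -m crank '{"hand":[255,255,255,255],"translation":[[-0.015,0,0],[-0.035,0,0],[-0.037,0.01,-0.03],[-0.037,0.023,-0.072]],"dr":[[0,0,0],[0,0,0],[-0.13,0,0],[-0.26,0,0]]}' 
python3 go.py .5178 .0493 .19 33
python3 - <<'E'
from h import *
im,_=cams.get_image("scene"); cv2.imwrite("pics/b3.png",cv2.resize(im[180:260,290:380],None,fx=7,fy=7,interpolation=cv2.INTER_CUBIC))
E
```

```text
time_s: 6.15
position: [0.5606, 0.0328, 0.1918]
tool_rot: [[0.003, -0.228, 0.974], [-0.001, 0.974, 0.228], [-1.0, -0.002, 0.002]]
ft_force: [-0.8, 0.3, -3.4]
grip_width: 0.0167
t 6.15 pos [0.5606 0.0328 0.1918] yaw 13.2 F [-0.8  0.3 -3.4] M [ 0.06 -0.02  0.01] grip 0.0167 q [  -9.   25.   76.   -0.   79. -112.]
translation [0.0017, 0.0258, -0.0379] norm 0.046 dr [-0.3455, 0.002, 0.0024]
```

View pics/b3.png

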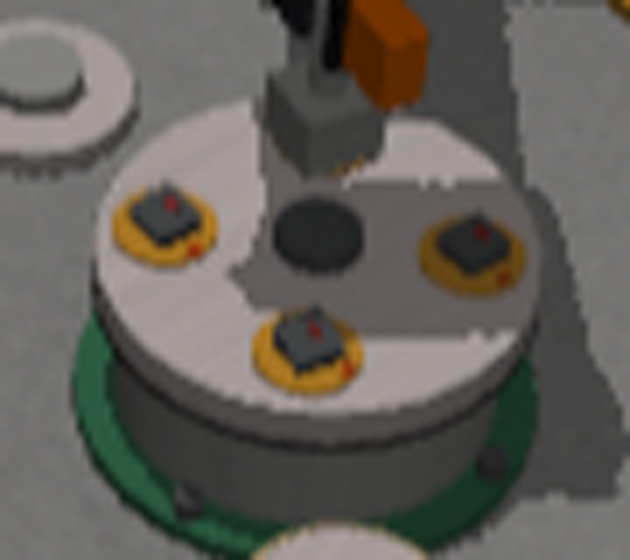

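```bash
cat > ang.py <<'E'
import sys
from h import *
n="top"; im,_=cams.get_image(n); s=8
for k,(x,y) in dict(a=(228,168),b=(195,184),c=(211,217),d=(244,201)).items():
  if k in sys.argv[1]:
    x0,y0=x-13,y-13; u=cv2.resize(im[y0:y0+27,x0:x0+27],None,fx=s,fy=s,interpolation=cv2.INTER_CUBIC); hsv=cv2.cvtColor(u,cv2.COLOR_BGR2HSV)
    px=lambda c:(np.array(c,float)+.5)/s-.5+[x0,y0]
    f,cx,cy,E=cal(n); yy,xx=np.mgrid[0:216,0:216]; disk=((xx-108)**2+(yy-108)**2<(7.4*s)**2).astype(np.uint8)*255
    d=cv2.bitwise_and(cv2.bitwise_not(cv2.inRange(hsv,(12,110,35),(35,255,255))),disk); d=cv2.morphologyEx(d,cv2.MORPH_OPEN,np.ones((9,9)))
    cn=max(cv2.findContours(d,cv2.RETR_EXTERNAL,cv2.CHAIN_APPROX_NONE)[0],key=cv2.contourArea)
    H=ray(n,px(cn[:,0]),.103)[:,:2]; r=cv2.minAreaRect((H*1000).astype(np.float32))
    red=cv2.bitwise_or(cv2.inRange(hsv,(0,120,40),(8,255,255)),cv2.inRange(hsv,(172,120,40),(180,255,255)))
    out=[]
    k2,l,st,c=cv2.connectedComponentsWithStats(red)
    for i in range(1,k2):
        if st[i,4]>40: w=ray(n,px(c[i]),.1)[0]*1000; out.append((int(st[i,4]),np.round(w[:2]-np.array(r[0]),1).tolist(),round(float(np.degrees(np.arctan2(w[1]-r[0][1],w[0]-r[0][0]))))))
    print(k,np.round(r[0],1),np.round(r[1],1),"ang",round(r[2],1),"red",out)
    cv2.imwrite(f"pics/ang_{k}.png",u)
E
python3 ang.py abd
```

```text
a [622.4  11.6] [30.2 25.6] ang 8.0 red [(59, [18.9, 9.6], 27), (238, [10.3, -0.6], -3)]
b [589.   83.7] [33.7 33.5] ang 44.4 red []
d [551.2 -27.6] [20.3 20.2] ang 24.8 red [(42, [16.6, 8.7], 28), (250, [3.2, 2.4], 37)]
```

```bash

python3 -m crank '{"hand":[255,255,255,255],"translation":[[0.0,0.012,-0.018],[0,0.0258,-0.038],[0,0.0258,-0.038],[0,0.0258,-0.038]],"dr":[[-0.13,0,0],[-0.26,0,0],[-0.35,0,0],[-0.35,0,0]]}' 
python3 go.py .5178 .0493 .153 33
```

```text
time_s: 6.65
position: [0.5175, 0.0502, 0.192]
tool_rot: [[0.002, -0.545, 0.839], [-0.001, 0.839, 0.545], [-1.0, -0.002, 0.001]]
ft_force: [-0.2, 0.2, -3.0]
grip_width: 0.0169
t 6.65 pos [0.5175 0.0502 0.192 ] yaw 32.99 F [-0.2  0.2 -3. ] M [ 0.03  0.03 -0.01] grip 0.0169 q [  -7.   21.   83.   -0.   76. -130.]
translation [0.039, -0.0009, -0.0002] norm 0.039 dr [-0.0002, 0.0008, 0.0017]
```

```bash

python3 -m crank '{"hand":[255,255,255,255],"translation":[[0.012,-0.001,0],[0.025,-0.001,0],[0.034,-0.001,0],[0.038,-0.001,0]],"dr":[[0,0,0],[0,0,0],[0,0,0],[0,0,0]]}' 
python3 go.py .5178 .0493 .153 33
```

```text
time_s: 7.05
position: [0.518, 0.0493, 0.1526]
tool_rot: [[-0.001, -0.541, 0.841], [-0.0, 0.841, 0.541], [-1.0, 0.0, -0.001]]
ft_force: [0.5, -0.2, -3.4]
grip_width: 0.0164
t 7.05 pos [0.518  0.0493 0.1526] yaw 32.78 F [ 0.5 -0.2 -3.4] M [0.03 0.03 0.  ] grip 0.0164 q [  -8.   23.   86.   -0.   71. -130.]
translation [-0.0004, 0.0001, -0.0002] norm 0.0 dr [-0.0038, -0.0009, -0.0004]
```

Seated cleanly (same height). Turning c, lifting, then moving toward b (0.5946, 0.0857), whose head is at 22.8°.

```bash

python3 -m crank '{"hand":[255,255,255,255,255],"translation":[[0.0,0,0],[0,0,0],[0,0,0],[0,0,0],[0,0,0]],"dr":[[0.145,0,0],[0.29,0,0],[0.435,0,0],[0.58,0,0],[0.71,0,0]]}' 
python3 -m crank '{"hand":[255,255,255,255],"translation":[[0,0,0],[-0.015,0,0],[-0.035,0,0],[-0.038,0,0]],"dr":[[0,0,0],[0,0,0],[0,0,0],[0,0,0]]}' 
python3 go.py .5946 .0857 .19 20.5
```

```text
time_s: 7.55
position: [0.5181, 0.0494, 0.1532]
tool_rot: [[-0.0, 0.142, 0.99], [-0.001, 0.99, -0.142], [-1.0, -0.001, -0.0]]
ft_force: [-0.1, -1.7, -6.2]
grip_width: 0.0166
time_s: 7.95
position: [0.519, 0.0495, 0.1936]
tool_rot: [[0.005, 0.134, 0.991], [-0.001, 0.991, -0.134], [-1.0, 0.0, 0.005]]
ft_force: [0.4, 0.1, -3.8]
grip_width: 0.0168
t 7.95 pos [0.519  0.0495 0.1936] yaw -7.68 F [ 0.4  0.1 -3.8] M [ 0.02 -0.02 -0.01] grip 0.0168 q [ -8.  21.  83.   0.  76. -90.]
translation [0.0039, 0.046, 0.07] norm 0.084 dr [-0.4918, 0.0047, 0.0012]
```

```bash

python3 -m crank '{"hand":[255,255,255,255,255],"translation":[[0.0,0.012,0.018],[0,0.025,0.038],[0.002,0.038,0.058],[0.002,0.046,0.07],[0.002,0.046,0.07]],"dr":[[-0.12,0,0],[-0.25,0,0],[-0.37,0,0],[-0.49,0,0],[-0.49,0,0]]}' 
python3 go.py .5946 .0857 .153 20.5
```

```text
time_s: 8.45
position: [0.5944, 0.0862, 0.1881]
tool_rot: [[-0.0, -0.35, 0.937], [0.0, 0.937, 0.35], [-1.0, 0.0, -0.0]]
ft_force: [-0.4, -0.9, -4.3]
grip_width: 0.0166
t 8.45 pos [0.5944 0.0862 0.1881] yaw 20.47 F [-0.4 -0.9 -4.3] M [-0.07 -0.02  0.02] grip 0.0166 q [  -3.   29.   70.    0.   81. -114.]
translation [0.0351, -0.0006, 0.0] norm 0.035 dr [-0.0006, -0.0004, -0.0004]
```

```bash

python3 -m crank '{"hand":[255,255,255,255],"translation":[[0.012,-0.0005,0],[0.025,-0.0005,0],[0.033,-0.0005,0],[0.035,-0.0005,0]],"dr":[[0,0,0],[0,0,0],[0,0,0],[0,0,0]]}' 
python3 go.py .5946 .0857 .153 20.5
```

```text
time_s: 8.85
position: [0.5932, 0.085, 0.1534]
tool_rot: [[-0.001, -0.345, 0.939], [0.0, 0.939, 0.345], [-1.0, 0.001, -0.001]]
ft_force: [1.4, 1.2, -2.3]
grip_width: 0.0165
t 8.85 pos [0.5932 0.085  0.1534] yaw 20.17 F [ 1.4  1.2 -2.3] M [ 0.17 -0.18  0.06] grip 0.0165 q [  -3.   30.   73.    0.   76. -113.]
translation [0.0004, 0.0002, 0.0016] norm 0.002 dr [-0.0058, -0.0006, -0.0005]
```

Seated. Turning b: 10.4° of play plus 30° is 0.71 rad. Then lift and go to d (0.5542, -0.0275), whose head is at 23.5°.

```bash

python3 -m crank '{"hand":[255,255,255,255,255],"translation":[[0.0,0,0],[0,0,0],[0,0,0],[0,0,0],[0,0,0]],"dr":[[0.145,0,0],[0.29,0,0],[0.435,0,0],[0.58,0,0],[0.71,0,0]]}' 
python3 -m crank '{"hand":[255,255,255,255],"translation":[[0,0,0],[-0.015,0,0],[-0.035,0,0],[-0.038,0,0]],"dr":[[0,0,0],[0,0,0],[0,0,0],[0,0,0]]}' 
python3 go.py .5542 -.0275 .19 21
```

```text
time_s: 9.35
position: [0.5941, 0.0853, 0.1544]
tool_rot: [[0.002, 0.355, 0.935], [0.0, 0.935, -0.355], [-1.0, 0.001, 0.002]]
ft_force: [4.2, 1.3, -5.4]
grip_width: 0.0166
time_s: 9.75
position: [0.5939, 0.085, 0.1945]
tool_rot: [[0.003, 0.347, 0.938], [-0.001, 0.938, -0.347], [-1.0, 0.001, 0.003]]
ft_force: [-0.2, -0.2, -3.3]
grip_width: 0.0169
t 9.75 pos [0.5939 0.085  0.1945] yaw -20.29 F [-0.2 -0.2 -3.3] M [-0.05  0.02  0.01] grip 0.0169 q [ -3.  28.  70.  -0.  82. -73.]
translation [0.0044, -0.1193, 0.0017] norm 0.119 dr [-0.7206, 0.003, 0.0006]
```

```bash

python3 -m crank '{"hand":[255,255,255,255,255],"translation":[[0.0,-0.02,0],[0.002,-0.05,0],[0.004,-0.08,0.001],[0.004,-0.11,0.0017],[0.004,-0.1193,0.0017]],"dr":[[-0.145,0,0],[-0.29,0,0],[-0.435,0,0],[-0.58,0,0],[-0.72,0,0]]}' 
python3 -m crank '{"hand":[255],"translation":[[0,0,0]],"dr":[[0,0,0]]}'
python3 go.py .5542 -.0275 .153 21; python3 ang.py abc
```

```text
time_s: 10.25
position: [0.5521, -0.0294, 0.1876]
tool_rot: [[-0.002, -0.361, 0.933], [-0.0, 0.933, 0.361], [-1.0, 0.0, -0.002]]
ft_force: [0.8, 1.0, -3.9]
grip_width: 0.0166
time_s: 10.35
position: [0.5526, -0.0284, 0.1878]
tool_rot: [[-0.002, -0.356, 0.934], [0.0, 0.934, 0.356], [-1.0, 0.001, -0.001]]
ft_force: [0.4, 0.0, -4.0]
grip_width: 0.0167
t 10.35 pos [ 0.5526 -0.0284  0.1878] yaw 20.85 F [ 0.4  0.  -4. ] M [-0.02 -0.03  0.04] grip 0.0167 q [ -15.   24.   78.   -0.   78. -126.]
translation [0.0348, 0.0002, 0.0018] norm 0.035 dr [-0.0025, -0.0014, -0.0006]
a [623.   8.] [33.9 30.5] ang 84.2 red []
b [588.6  82.1] [30.7 33.7] ang 75.2 red []
c [517.5  49. ] [21.7 24.8] ang 89.5 red [(71, [12.1, 10.8], 42), (277, [0.6, 1.8], 70)]
```

```bash

python3 -m crank '{"hand":[255,255,255,255],"translation":[[0.012,0,0.0015],[0.025,0,0.0015],[0.033,0,0.0015],[0.035,0,0.0015]],"dr":[[0,0,0],[0,0,0],[0,0,0],[0,0,0]]}' 
python3 go.py .5542 -.0275 .153 21
```

```text
time_s: 10.8
position: [0.5546, -0.0258, 0.152]
tool_rot: [[-0.002, -0.355, 0.935], [0.001, 0.935, 0.355], [-1.0, 0.001, -0.002]]
ft_force: [-0.6, 0.5, -1.6]
grip_width: 0.0163
t 10.8 pos [ 0.5546 -0.0258  0.152 ] yaw 20.8 F [-0.6  0.5 -1.6] M [ 0.2   0.12 -0.01] grip 0.0163 q [ -15.   26.   81.    0.   73. -126.]
translation [-0.001, -0.0014, -0.001] norm 0.002 dr [-0.0035, -0.0018, -0.0015]
```

```bash

python3 -m crank '{"hand":[255,255,255,255,255],"translation":[[0.0,0,0],[0,0,0],[0,0,0],[0,0,0],[0,0,0]],"dr":[[0.145,0,0],[0.29,0,0],[0.435,0,0],[0.58,0,0],[0.71,0,0]]}' 
python3 -m crank '{"hand":[255,255,255,255],"translation":[[0,0,0],[-0.015,0,0],[-0.035,0,0],[-0.04,0,0]],"dr":[[0,0,0],[0,0,0],[0,0,0],[0,0,0]]}' 
python3 go.py .4 -.18 .2 -8
```

```text
time_s: 11.3
position: [0.5547, -0.0272, 0.1531]
tool_rot: [[-0.001, 0.345, 0.938], [-0.002, 0.938, -0.345], [-1.0, -0.002, -0.0]]
ft_force: [-1.7, -5.1, -4.9]
grip_width: 0.0165
time_s: 11.7
position: [0.5559, -0.0264, 0.1953]
tool_rot: [[0.004, 0.339, 0.941], [-0.001, 0.941, -0.339], [-1.0, 0.001, 0.004]]
ft_force: [0.5, 0.8, -3.4]
grip_width: 0.0168
t 11.7 pos [ 0.5559 -0.0264  0.1953] yaw -19.81 F [ 0.5  0.8 -3.4] M [-0.07 -0.03 -0.02] grip 0.0168 q [-15.  24.  77.   0.  79. -85.]
translation [-0.0052, -0.1973, -0.0946] norm 0.219 dr [-0.2061, 0.004, -0.0003]
```

Backing off to the clear side for one check of all four halves.

```bash

python3 -m crank '{"hand":[255,255,255,255,255],"translation":[[0,-0.04,-0.019],[0,-0.08,-0.038],[0,-0.12,-0.057],[0,-0.16,-0.076],[0,-0.197,-0.094]],"dr":[[0,0,0],[-0.05,0,0],[-0.1,0,0],[-0.15,0,0],[-0.2,0,0]]}' 
python3 go.py .631 .0089 .19 1.5; python3 ang.py abcd; python3 - <<'E'
import cv2,numpy as np
i=[cv2.resize(cv2.imread(f"pics/ang_{k}.png"),(300,300)) for k in "abcd"]; cv2.imwrite("pics/half.png",np.vstack([np.hstack(i[:2]),np.hstack(i[2:])]))
E
```

```text
time_s: 12.2
position: [0.3982, -0.1806, 0.193]
tool_rot: [[0.0, 0.143, 0.99], [-0.0, 0.99, -0.143], [-1.0, -0.0, 0.0]]
ft_force: [0.9, -1.2, -3.0]
grip_width: 0.0168
t 12.2 pos [ 0.3982 -0.1806  0.193 ] yaw -8.24 F [ 0.9 -1.2 -3. ] M [-0.06 -0.02 -0.02] grip 0.0168 q [ -40.   13.   95.    0.   73. -122.]
translation [0.0031, 0.2209, 0.2032] norm 0.3 dr [-0.1699, 0.0003, 0.0]
a [627.7   8.9] [20.  19.7] ang 13.0 red [(62, [13.7, 11.9], 41), (271, [4.6, 2.0], 23)]
b [591.4  85.4] [20.3 19.3] ang 84.9 red [(74, [16.1, 8.1], 27), (245, [4.0, 1.7], 22)]
c [514.9  49.2] [18.9 20.5] ang 7.3 red [(120, [14.2, 11.0], 38), (234, [3.1, 1.8], 30)]
d [551.4 -27.2] [19.7 19.5] ang 87.7 red [(41, [16.4, 8.1], 26), (251, [3.4, 0.3], 4)]
```

View pics/half.png

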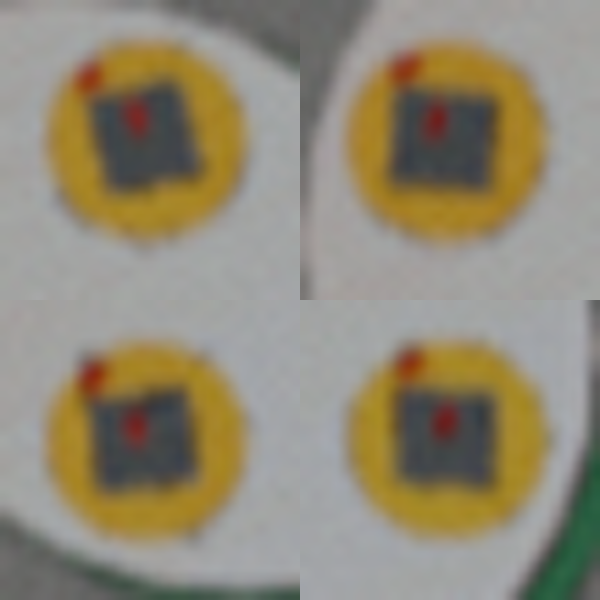

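All four heads show about 26–28° of clockwise turn (a 27.8, b 27.9, c 27.9, d 25.8), so the first round is good. Second round starts with a.

```bash

python3 -m crank '{"hand":[255,255,255,255,255],"translation":[[0,0.03,0.028],[0,0.064,0.06],[0,0.098,0.09],[0,0.13,0.12],[0,0.16,0.148]],"dr":[[0,0,0],[0,0,0],[0,0,0],[0,0,0],[0,0,0]]}' 
python3 -m crank '{"hand":[255,255,255,255],"translation":[[0.001,0.02,0.02],[0.002,0.045,0.04],[0.002,0.06,0.055],[0.002,0.061,0.0555]],"dr":[[-0.1,0,0],[-0.2,0,0],[-0.283,0,0],[-0.283,0,0]]}' 
python3 go.py .631 .0089 .153 8
```

```text
time_s: 12.75
position: [0.5707, -0.0413, 0.1928]
tool_rot: [[-0.0, 0.145, 0.989], [0.0, 0.989, -0.145], [-1.0, 0.0, -0.0]]
ft_force: [-0.2, -1.4, -3.2]
grip_width: 0.0166
time_s: 13.15
position: [0.6345, 0.011, 0.19]
tool_rot: [[-0.0, -0.14, 0.99], [0.001, 0.99, 0.14], [-1.0, 0.001, -0.0]]
ft_force: [-0.5, -0.0, -3.1]
grip_width: 0.0166
t 13.15 pos [0.6345 0.011  0.19  ] yaw 8.07 F [-0.5 -0.  -3.1] M [-0.08  0.03 -0.05] grip 0.0166 q [ -10.   32.   64.    0.   84. -108.]
translation [0.037, -0.0016, -0.0037] norm 0.037 dr [0.0012, -0.0003, -0.0008]
```

```bash

python3 -m crank '{"hand":[255,255],"translation":[[0.01,-0.001,-0.002],[0.015,-0.001,-0.002]],"dr":[[0,0,0],[0,0,0]]}' 
python3 go.py .631 .0089 .153 8
```

```text
time_s: 13.35
position: [0.6302, 0.0072, 0.1748]
tool_rot: [[-0.002, -0.134, 0.991], [0.0, 0.991, 0.134], [-1.0, 0.001, -0.002]]
ft_force: [0.2, -0.3, -2.8]
grip_width: 0.0166
t 13.35 pos [0.6302 0.0072 0.1748] yaw 7.73 F [ 0.2 -0.3 -2.8] M [-0.    0.    0.04] grip 0.0166 q [ -10.   32.   66.   -0.   82. -108.]
translation [0.0218, 0.0016, 0.0011] norm 0.022 dr [-0.0048, -0.0023, -0.0005]
```

```bash

python3 -m crank '{"hand":[255,255,255,255],"translation":[[0.008,0.0013,0.001],[0.016,0.0013,0.001],[0.022,0.0013,0.001],[0.022,0.0013,0.001]],"dr":[[0,0,0],[0,0,0],[0,0,0],[0,0,0]]}' 
python3 go.py .631 .0089 .153 8
```

```text
time_s: 13.75
position: [0.6317, 0.0089, 0.1532]
tool_rot: [[-0.002, -0.135, 0.991], [0.0, 0.991, 0.135], [-1.0, 0.001, -0.002]]
ft_force: [-0.1, 0.3, -3.8]
grip_width: 0.0164
t 13.75 pos [0.6317 0.0089 0.1532] yaw 7.78 F [-0.1  0.3 -3.8] M [ 0.01  0.04 -0.02] grip 0.0164 q [ -10.   33.   67.   -0.   79. -108.]
translation [0.0002, 0.0001, -0.0007] norm 0.001 dr [-0.0038, -0.0019, -0.0006]
```

```bash

python3 -m crank '{"hand":[255,255,255,255,255],"translation":[[0,0,0],[0,0,0],[0,0,0],[0,0,0],[0,0,0]],"dr":[[0.145,0,0],[0.29,0,0],[0.435,0,0],[0.58,0,0],[0.72,0,0]]}' 120
python3 go.py .631 .0089 .153 -41
python3 -m crank '{"hand":[255,255,255],"translation":[[0,0,0],[0,0,0],[0,0,0]],"dr":[[0.07,0,0],[0.14,0,0],[0.17,0,0]]}'
python3 go.py .631 .0089 .153 -41
```

```text
time_s: 14.25
position: [0.6314, 0.0085, 0.1541]
tool_rot: [[-0.002, 0.556, 0.831], [-0.001, 0.831, -0.556], [-1.0, -0.002, -0.001]]
ft_force: [-3.8, -2.6, -4.6]
grip_width: 0.0165
t 14.25 pos [0.6314 0.0085 0.1541] yaw -33.78 F [-3.8 -2.6 -4.6] M [-0.71  0.74  0.18] grip 0.0165 q [-10.  33.  67.  -0.  79. -66.]
translation [0.0011, 0.0001, -0.0005] norm 0.001 dr [0.126, -0.0012, 0.0024]
time_s: 14.55
position: [0.6313, 0.0083, 0.1541]
tool_rot: [[-0.003, 0.686, 0.727], [-0.002, 0.727, -0.686], [-1.0, -0.003, -0.001]]
ft_force: [-4.2, -4.1, -4.6]
grip_width: 0.0165
t 14.55 pos [0.6313 0.0083 0.1541] yaw -43.32 F [-4.2 -4.1 -4.6] M [-0.78  0.88  0.34] grip 0.0165 q [-10.  33.  67.  -0.  79. -57.]
translation [0.0011, 0.0003, -0.0006] norm 0.001 dr [-0.0405, -0.001, 0.003]
```

```bash

for i in 1; do python3 -m crank '{"hand":[255,255],"translation":[[0,0,0],[0,0,0]],"dr":[[0.04,0,0],[0.05,0,0]]}' >/dev/null; python3 go.py .631 .0089 .153 -46|head -1; 
python3 -m crank '{"hand":[255,255],"translation":[[0,0,0],[0,0,0]],"dr":[[0.04,0,0],[0.05,0,0]]}'>/dev/null; python3 go.py .631 .0089 .153 -46|head -1; done
```

```text
t 14.75 pos [0.6313 0.0083 0.1541] yaw -46.1 F [-3.8 -4.1 -3.4] M [-0.82  0.86  0.54] grip 0.0166 q [-10.  33.  67.  -0.  79. -54.]
t 14.95 pos [0.6312 0.0082 0.1542] yaw -48.92 F [-3.6 -4.3 -3.9] M [-0.92  0.92  0.8 ] grip 0.0166 q [-10.  33.  67.  -0.  79. -51.]
```

Torque climbs linearly (0.34, 0.54, 0.80 N·m) while the head is stopped, so a is home. Unwinding, lifting, and moving on to c.

```bash

python3 -m crank '{"hand":[255,255,255,255],"translation":[[0,0,0],[-0.015,0,0],[-0.035,0,0],[-0.036,0,0]],"dr":[[-0.14,0,0],[-0.17,0,0],[-0.17,0,0],[-0.3,0,0]]}' 
python3 go.py .5178 .0493 .19 2
```

```text
time_s: 15.35
position: [0.6333, 0.0089, 0.1935]
tool_rot: [[0.006, 0.525, 0.851], [-0.001, 0.851, -0.525], [-1.0, 0.002, 0.005]]
ft_force: [-0.3, 0.7, -3.3]
grip_width: 0.0163
t 15.35 pos [0.6333 0.0089 0.1935] yaw -31.64 F [-0.3  0.7 -3.3] M [-0.02  0.06  0.05] grip 0.0163 q [-10.  32.  64.   0.  84. -68.]
translation [0.0028, -0.0262, -0.1196] norm 0.122 dr [-0.5871, 0.0057, -0.0005]
```

```bash

python3 -m crank '{"hand":[255,255,255,255,255],"translation":[[0,-0.006,-0.028],[0,-0.013,-0.06],[0.002,-0.02,-0.092],[0.002,-0.026,-0.118],[0.002,-0.026,-0.118]],"dr":[[-0.13,0,0],[-0.26,0,0],[-0.4,0,0],[-0.53,0,0],[-0.587,0,0]]}' 
python3 -m crank '{"hand":[255],"translation":[[0,0,0]],"dr":[[0,0,0]]}'
python3 go.py .5178 .0493 .153 2
```

```text
time_s: 15.85
position: [0.5155, 0.0502, 0.1891]
tool_rot: [[-0.001, -0.039, 0.999], [0.0, 0.999, 0.039], [-1.0, 0.0, -0.001]]
ft_force: [0.8, -0.2, -3.3]
grip_width: 0.0162
time_s: 15.95
position: [0.518, 0.0492, 0.1891]
tool_rot: [[0.002, -0.034, 0.999], [-0.0, 0.999, 0.034], [-1.0, -0.0, 0.002]]
ft_force: [-0.9, 0.2, -4.0]
grip_width: 0.0165
t 15.95 pos [0.518  0.0492 0.1891] yaw 1.94 F [-0.9  0.2 -4. ] M [-0.04 -0.02 -0.05] grip 0.0165 q [  -8.   21.   83.    0.   76. -100.]
translation [0.0361, 0.0001, -0.0003] norm 0.036 dr [-0.0011, 0.0016, 0.0003]
```

```bash

python3 -m crank '{"hand":[255,255,255,255],"translation":[[0.012,0,0],[0.025,0,0],[0.034,0,0],[0.0365,0,0]],"dr":[[0,0,0],[0,0,0],[0,0,0],[0,0,0]]}' 
python3 go.py .5178 .0493 .153 2
```

```text
time_s: 16.35
position: [0.5185, 0.0488, 0.152]
tool_rot: [[0.0, -0.032, 0.999], [-0.0, 0.999, 0.032], [-1.0, -0.0, 0.0]]
ft_force: [-6.2, -1.0, 15.8]
grip_width: 0.0161
t 16.35 pos [0.5185 0.0488 0.152 ] yaw 1.83 F [-6.2 -1.  15.8] M [0.03 1.17 0.02] grip 0.0161 q [ -8.  23.  86.  -0.  70. -99.]
translation [-0.001, 0.0005, -0.0007] norm 0.001 dr [-0.003, 0.0001, 0.0002]
```

```bash

python3 -m crank '{"hand":[255,255,255,255,255],"translation":[[-0.001,0,0],[-0.001,0,0],[-0.001,0,0],[-0.001,0,0],[-0.001,0,0]],"dr":[[0.145,0,0],[0.29,0,0],[0.435,0,0],[0.58,0,0],[0.72,0,0]]}'
python3 go.py .5178 .0493 .153 -48|head -1
python3 -m crank '{"hand":[255,255],"translation":[[0,0,0],[0,0,0]],"dr":[[0.07,0,0],[0.1,0,0]]}' >/dev/null
python3 go.py .5178 .0493 .153 -48 |head -1
python3 -m crank '{"hand":[255,255],"translation":[[0,0,0],[0,0,0]],"dr":[[0.04,0,0],[0.07,0,0]]}' >/dev/null
python3 go.py .5178 .0493 .153 -48 |head -1
python3 -m crank '{"hand":[255,255],"translation":[[0,0,0],[0,0,0]],"dr":[[0.04,0,0],[0.05,0,0]]}' >/dev/null
python3 go.py .5178 .0493 .153 -48 |head -1
```

```text
time_s: 16.85
position: [0.5181, 0.0485, 0.153]
tool_rot: [[-0.001, 0.639, 0.769], [-0.001, 0.769, -0.639], [-1.0, -0.001, 0.0]]
ft_force: [-2.9, -2.4, -2.7]
grip_width: 0.0167
t 16.85 pos [0.5181 0.0485 0.153 ] yaw -39.72 F [-2.9 -2.4 -2.7] M [-0.58  0.47  0.19] grip 0.0167 q [ -8.  23.  86.  -0.  71. -58.]
t 17.05 pos [0.518  0.0484 0.1529] yaw -45.21 F [-2.3 -4.1 -2.1] M [-0.76  0.7   0.17] grip 0.0165 q [ -8.  23.  86.  -0.  71. -52.]
t 17.25 pos [0.518  0.0484 0.1529] yaw -49.13 F [-2.8 -3.8 -1.7] M [-1.02  0.76  0.53] grip 0.0164 q [ -8.  23.  86.  -0.  71. -49.]
t 17.45 pos [0.518  0.0484 0.1529] yaw -51.93 F [-2.5 -3.8 -1.4] M [-1.03  0.72  0.8 ] grip 0.0165 q [ -8.  23.  86.  -0.  71. -46.]
```

c is home too, with the same 0.17, 0.53, 0.80 ramp. On to b, whose head is at −5.1°.

```bash

python3 -m crank '{"hand":[255,255,255,255],"translation":[[0,0,0],[-0.015,0,0],[-0.035,0,0],[-0.037,0,0]],"dr":[[-0.14,0,0],[-0.17,0,0],[-0.17,0,0],[-0.3,0,0]]}' 
python3 go.py .5946 .0857 .19 -10
```

```text
time_s: 17.85
position: [0.5196, 0.0491, 0.1922]
tool_rot: [[0.005, 0.569, 0.822], [0.0, 0.822, -0.569], [-1.0, 0.003, 0.004]]
ft_force: [-0.5, -0.7, -3.8]
grip_width: 0.0162
t 17.85 pos [0.5196 0.0491 0.1922] yaw -34.67 F [-0.5 -0.7 -3.8] M [0.   0.02 0.01] grip 0.0162 q [ -8.  21.  83.   0.  76. -63.]
translation [0.0026, 0.0727, 0.0408] norm 0.083 dr [-0.4306, 0.0049, -0.0022]
```

```bash

python3 -m crank '{"hand":[255,255,255,255,255],"translation":[[0,0.02,0.011],[0,0.042,0.024],[0.002,0.062,0.035],[0.002,0.073,0.0415],[0.002,0.073,0.0415]],"dr":[[-0.13,0,0],[-0.26,0,0],[-0.4,0,0],[-0.43,0,0],[-0.43,0,0]]}' 
python3 -m crank '{"hand":[255],"translation":[[0,0,0]],"dr":[[0,0,0]]}'
python3 go.py .5946 .0857 .153 -10
```

```text
time_s: 18.35
position: [0.5951, 0.0861, 0.1873]
tool_rot: [[0.001, 0.175, 0.985], [0.001, 0.985, -0.175], [-1.0, 0.001, 0.001]]
ft_force: [1.0, -0.3, -3.9]
grip_width: 0.0168
time_s: 18.45
position: [0.5937, 0.0854, 0.1876]
tool_rot: [[-0.0, 0.177, 0.984], [0.0, 0.984, -0.177], [-1.0, 0.0, -0.0]]
ft_force: [-0.6, -0.1, -3.6]
grip_width: 0.0161
t 18.45 pos [0.5937 0.0854 0.1876] yaw -10.17 F [-0.6 -0.1 -3.6] M [0.01 0.02 0.  ] grip 0.0161 q [ -3.  29.  70.   0.  81. -83.]
translation [0.0346, 0.0005, 0.0008] norm 0.035 dr [-0.003, -0.0003, -0.0003]
```

```bash

python3 -m crank '{"hand":[255,255,255,255],"translation":[[0.012,0.0005,0.0005],[0.025,0.0005,0.0005],[0.032,0.0005,0.0005],[0.034,0.0005,0.0005]],"dr":[[0,0,0],[0,0,0],[0,0,0],[0,0,0]]}' 
python3 go.py .5946 .0857 .153 -10
```

```text
time_s: 18.85
position: [0.5939, 0.0855, 0.1528]
tool_rot: [[-0.002, 0.176, 0.984], [0.0, 0.984, -0.176], [-1.0, -0.0, -0.002]]
ft_force: [-0.6, -0.1, -2.0]
grip_width: 0.0163
t 18.85 pos [0.5939 0.0855 0.1528] yaw -10.16 F [-0.6 -0.1 -2. ] M [-0.04 -0.07  0.  ] grip 0.0163 q [ -3.  30.  73.   0.  76. -83.]
translation [-0.0002, 0.0003, 0.0007] norm 0.001 dr [-0.0028, -0.0017, 0.0001]
```

```bash

python3 -m crank '{"hand":[255,255,255,255,255],"translation":[[0,0,0],[0,0,0],[0,0,0],[0,0,0],[0,0,0]],"dr":[[0.145,0,0],[0.29,0,0],[0.435,0,0],[0.58,0,0],[0.72,0,0]]}' >/dev/null
python3 go.py .5178 .0493 .153 -48|head -1
python3 -m crank '{"hand":[255,255],"translation":[[0,0,0],[0,0,0]],"dr":[[0.07,0,0],[0.1,0,0]]}' >/dev/null
python3 go.py .5178 .0493 .153 -48 |head -1
python3 -m crank '{"hand":[255,255],"translation":[[0,0,0],[0,0,0]],"dr":[[0.04,0,0],[0.07,0,0]]}' >/dev/null
python3 go.py .5178 .0493 .153 -48 |head -1
python3 -m crank '{"hand":[255,255],"translation":[[0,0,0],[0,0,0]],"dr":[[0.04,0,0],[0.05,0,0]]}' >/dev/null
python3 go.py .5178 .0493 .153 -48 |head -1
```

```text
t 19.35 pos [0.5943 0.0848 0.1538] yaw -51.73 F [-0.1 -3.8 -5.4] M [-0.84  0.15  0.24] grip 0.0167 q [ -3.  30.  73.  -0.  77. -41.]
t 19.55 pos [0.5942 0.0848 0.1538] yaw -57.22 F [-1.4 -4.9 -5.2] M [-1.04  0.19  0.22] grip 0.0166 q [ -3.  30.  73.  -0.  77. -36.]
t 19.75 pos [0.5942 0.0848 0.1538] yaw -61.13 F [-1.6 -5.8 -4. ] M [-1.21  0.34  0.51] grip 0.0163 q [ -3.  30.  73.  -0.  77. -32.]
t 19.95 pos [0.5941 0.0847 0.1539] yaw -63.96 F [-1.7 -5.8 -3.8] M [-1.3   0.35  0.6 ] grip 0.0167 q [ -3.  30.  73.  -0.  77. -29.]
```

```bash

python3 -m crank '{"hand":[255,255],"translation":[[0,0,0],[0,0,0]],"dr":[[0.04,0,0],[0.05,0,0]]}' >/dev/null
python3 go.py .5178 .0493 .153 -48 |head -1
python3 -m crank '{"hand":[255,255,255,255],"translation":[[0,0,0],[-0.015,0,0],[-0.035,0,0],[-0.037,0,0]],"dr":[[-0.14,0,0],[-0.2,0,0],[-0.2,0,0],[-0.34,0,0]]}' 
python3 go.py .5542 -.0275 .19 -7
```

```text
t 20.15 pos [0.5941 0.0848 0.1539] yaw -66.8 F [-1.6 -6.4 -4.3] M [-1.38  0.43  0.83] grip 0.0164 q [ -3.  30.  73.  -0.  77. -26.]
time_s: 20.55
position: [0.5955, 0.086, 0.1937]
tool_rot: [[0.005, 0.734, 0.679], [0.001, 0.679, -0.734], [-1.0, 0.004, 0.003]]
ft_force: [-0.4, -0.7, -3.0]
grip_width: 0.0161
t 20.55 pos [0.5955 0.086  0.1937] yaw -47.22 F [-0.4 -0.7 -3. ] M [-0.04 -0.05 -0.01] grip 0.0161 q [ -3.  28.  70.   0.  82. -46.]
translation [0.0034, -0.1074, 0.0552] norm 0.121 dr [-0.702, 0.0045, -0.0029]
```

b reached 0.83 N·m at its stop. Now to d, whose head is at −2.3°.

```bash

python3 -m crank '{"hand":[255,255,255,255,255],"translation":[[0.0,-0.02,0.01],[0.002,-0.05,0.025],[0.003,-0.08,0.041],[0.003,-0.106,0.0545],[0.003,-0.106,0.0545]],"dr":[[-0.145,0,0],[-0.29,0,0],[-0.435,0,0],[-0.58,0,0],[-0.70,0,0]]}' 
python3 -m crank '{"hand":[255],"translation":[[0,0,0]],"dr":[[0,0,0]]}'
python3 go.py .5542 -.0275 .153 -7
```

```text
time_s: 21.05
position: [0.5527, -0.0288, 0.1883]
tool_rot: [[0.001, 0.123, 0.992], [-0.0, 0.992, -0.123], [-1.0, -0.0, 0.001]]
ft_force: [0.4, 0.4, -4.3]
grip_width: 0.0169
time_s: 21.15
position: [0.5534, -0.0266, 0.1883]
tool_rot: [[0.001, 0.126, 0.992], [0.001, 0.992, -0.126], [-1.0, 0.001, 0.001]]
ft_force: [-0.6, 0.8, -2.7]
grip_width: 0.0168
t 21.15 pos [ 0.5534 -0.0266  0.1883] yaw -7.26 F [-0.6  0.8 -2.7] M [-0.02 -0.01 -0.02] grip 0.0168 q [-15.  24.  78.   0.  78. -98.]
translation [0.0353, -0.0008, 0.0009] norm 0.035 dr [-0.0045, 0.001, -0.0006]
```

```bash

python3 -m crank '{"hand":[255,255,255,255],"translation":[[0.012,0,0.001],[0.025,0,0.001],[0.033,0,0.001],[0.0345,0,0.001]],"dr":[[0,0,0],[0,0,0],[0,0,0],[0,0,0]]}' 
python3 go.py .5542 -.0275 .153 -7
```

```text
time_s: 21.55
position: [0.5542, -0.0257, 0.1522]
tool_rot: [[-0.002, 0.127, 0.992], [0.001, 0.992, -0.127], [-1.0, 0.0, -0.002]]
ft_force: [0.2, -0.3, -3.4]
grip_width: 0.0167
t 21.55 pos [ 0.5542 -0.0257  0.1522] yaw -7.3 F [ 0.2 -0.3 -3.4] M [-0.   -0.01 -0.03] grip 0.0167 q [-15.  26.  81.   0.  73. -98.]
translation [-0.0008, -0.0018, 0.0003] norm 0.002 dr [-0.0052, -0.0017, -0.0004]
```

```bash

python3 -m crank '{"hand":[255,255,255,255,255],"translation":[[0,0,0],[0,0,0],[0,0,0],[0,0,0],[0,0,0]],"dr":[[0.145,0,0],[0.29,0,0],[0.435,0,0],[0.58,0,0],[0.72,0,0]]}' >/dev/null
python3 go.py .5178 .0493 .153 -48|head -1
python3 -m crank '{"hand":[255,255],"translation":[[0,0,0],[0,0,0]],"dr":[[0.07,0,0],[0.1,0,0]]}' >/dev/null
python3 go.py .5178 .0493 .153 -48 |head -1
python3 -m crank '{"hand":[255,255],"translation":[[0,0,0],[0,0,0]],"dr":[[0.04,0,0],[0.07,0,0]]}' >/dev/null
python3 go.py .5178 .0493 .153 -48 |head -1
python3 -m crank '{"hand":[255,255],"translation":[[0,0,0],[0,0,0]],"dr":[[0.04,0,0],[0.07,0,0]]}' >/dev/null
python3 go.py .5178 .0493 .153 -48 |head -1
python3 -m crank '{"hand":[255,255],"translation":[[0,0,0],[0,0,0]],"dr":[[0.03,0,0],[0.04,0,0]]}' >/dev/null
python3 go.py .5178 .0493 .153 -48 |head -1
```

```text
t 22.05 pos [ 0.5543 -0.0276  0.1533] yaw -48.87 F [-2.3 -8.5 -4.9] M [-1.89  0.43  0.22] grip 0.0165 q [-15.  26.  81.  -0.  73. -56.]
t 22.25 pos [ 0.5542 -0.0278  0.1533] yaw -54.41 F [-2.4 -8.7 -3.7] M [-1.86  0.46  0.18] grip 0.0166 q [-15.  26.  81.  -0.  73. -51.]
t 22.45 pos [ 0.5542 -0.0278  0.1533] yaw -58.37 F [-2.6 -8.8 -4.8] M [-1.99  0.53  0.19] grip 0.0162 q [-15.  26.  81.  -0.  73. -47.]
t 22.65 pos [ 0.5541 -0.0278  0.1533] yaw -62.34 F [-2.2 -8.5 -4.4] M [-2.09  0.54  0.63] grip 0.0162 q [-15.  26.  81.  -0.  73. -43.]
t 22.85 pos [ 0.5541 -0.0278  0.1533] yaw -64.58 F [-3.  -9.5 -4.8] M [-2.    0.66  0.76] grip 0.0165 q [-15.  26.  81.  -0.  73. -40.]
```

d is home (0.19, 0.63, 0.76 ramp). Lift, carry to the tray, and check the bolts on the way.

```bash

python3 -m crank '{"hand":[255,255,255,255],"translation":[[0,0,0],[-0.015,0,0],[-0.035,0,0],[-0.045,0,0]],"dr":[[-0.14,0,0],[-0.2,0,0],[-0.2,0,0],[-0.34,0,0]]}' >/dev/null
python3 go.py .527 -.268 .19 -10
```

```text
t 23.25 pos [ 0.555  -0.0261  0.2   ] yaw -45.01 F [ 0.1 -0.4 -2.8] M [-0.    0.02  0.04] grip 0.0165 q [-15.  24.  77.   0.  79. -60.]
translation [0.01, -0.1909, 0.1513] norm 0.244 dr [-0.611, 0.0025, -0.0008]
```

```bash

python3 -m crank '{"hand":[255,255,255,255,255],"translation":[[0,-0.03,0.024],[0,-0.066,0.052],[0,-0.1,0.08],[0.003,-0.134,0.106],[0.005,-0.16,0.127]],"dr":[[-0.12,0,0],[-0.24,0,0],[-0.36,0,0],[-0.48,0,0],[-0.611,0,0]]}' >/dev/null
python3 -m crank '{"hand":[255],"translation":[[0,0,0]],"dr":[[0,0,0]]}' >/dev/null
python3 go.py .527 -.268 .11 -10; python3 ang.py abcd
python3 - <<'E'
import cv2,numpy as np
from h import *
i=[cv2.resize(cv2.imread(f"pics/ang_{k}.png"),(250,250)) for k in "abcd"]
s,_=cams.get_image("scene"); s=cv2.resize(s[150:275,185:235+50],None,fx=2.4,fy=4)
s=cv2.resize(s,(300,500)); cv2.imwrite("pics/full.png",np.hstack([np.vstack([np.hstack(i[:2]),np.hstack(i[2:])]),s]))
E
```

```text
t 23.85 pos [ 0.5303 -0.2329  0.1928] yaw -10.15 F [-0.5  1.  -3. ] M [ 0.08 -0.07  0.05] grip 0.0163 q [ -35.   26.   73.   -0.   80. -115.]
translation [0.0829, -0.0351, 0.0029] norm 0.09 dr [-0.0026, 0.0001, 0.0009]
a [627.7   9.1] [20.5 19.6] ang 65.7 red [(46, [13.7, 12.0], 41), (272, [4.0, -0.5], -7)]
b [591.4  85.4] [20.4 19.4] ang 48.4 red [(55, [16.5, 8.0], 26), (290, [3.2, -0.4], -7)]
c [515.2  49.2] [20.5 19.7] ang 59.1 red [(102, [14.3, 11.0], 37), (273, [2.7, -0.2], -4)]
d [551.2 -27.2] [20.4 19.6] ang 47.7 red [(52, [16.6, 8.1], 26), (194, [2.8, -1.5], -27)]
```

View pics/full.png

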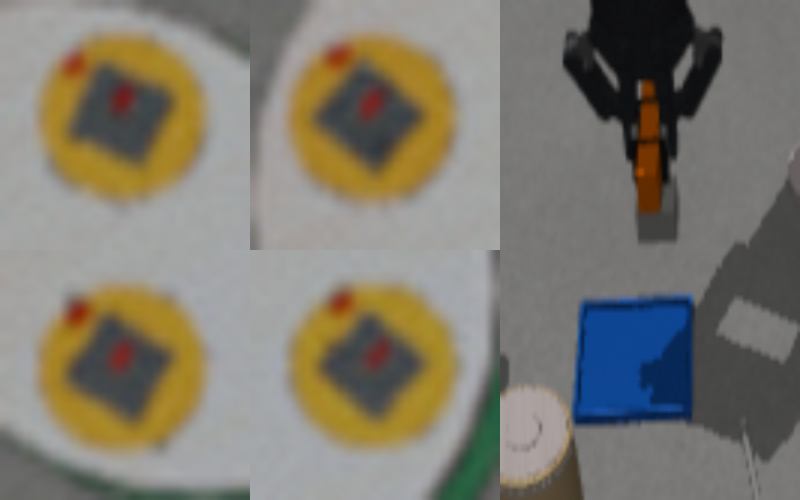

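All heads have turned 64–66° from their start, which with an initial 0–6° gives 1.2 rad, and the torque ramps agree. The tray is free and the wrench still hangs upright in the grip. Placing it now.

```bash

python3 -m crank '{"hand":[255,255,255,255],"translation":[[0.0,-0.02,0.002],[0.03,-0.035,0.002],[0.07,-0.035,0.002],[0.11,-0.035,0.002]],"dr":[[0,0,0],[0,0,0],[0,0,0],[0,0,0]]}' >/dev/null
python3 -m crank '{"hand":[255,255],"translation":[[0.01,0,0],[0.01,0,0]],"dr":[[0,0,0],[0,0,0]]}' >/dev/null
python3 go.py .527 -.268 .063 -10
```

```text
t 24.55 pos [ 0.5267 -0.2628  0.0728] yaw -10.05 F [-0.7  0.1 -2.9] M [-0.01  0.02 -0.01] grip 0.0163 q [ -38.   34.   81.    0.   65. -118.]
translation [0.0098, -0.0051, 0.0012] norm 0.011 dr [-0.0008, -0.0019, -0.0012]
```

```bash

python3 -m crank '{"hand":[255,255,255,255],"translation":[[0.004,0,0],[0.007,0,0],[0.009,0,0],[0.009,0,0]],"dr":[[0,0,0],[0,0,0],[0,0,0],[0,0,0]]}' >/dev/null
python3 go.py .527 -.268 .063 -10
python3 -m crank '{"hand":[255,255],"translation":[[0.001,0,0],[0.001,0,0]],"dr":[[0,0,0],[0,0,0]]}' >/dev/null
python3 go.py .527 -.268 .063 -10
```

```text
t 24.95 pos [ 0.5267 -0.2641  0.0648] yaw -10.08 F [ 0.2 -0.2 -3. ] M [-0.02 -0.01  0.01] grip 0.0163 q [ -38.   35.   81.    0.   64. -118.]
translation [0.0018, -0.0038, 0.0009] norm 0.004 dr [-0.0014, 0.0007, 0.0004]
t 25.15 pos [ 0.5266 -0.2641  0.0634] yaw -10.08 F [-0.2 -0.8 -3.7] M [ 0.04 -0.01 -0.04] grip 0.0166 q [ -38.   35.   81.    0.   64. -118.]
translation [0.0004, -0.0038, 0.0011] norm 0.004 dr [-0.0014, 0.0002, 0.0001]
```

```bash

python3 -m crank '{"hand":[255,255],"translation":[[0.0007,0,0],[0.0007,0,0]],"dr":[[0,0,0],[0,0,0]]}' >/dev/null
python3 go.py .527 -.268 .063 -10|head -1
python3 -m crank '{"hand":[255,255],"translation":[[0.0007,0,0],[0.0007,0,0]],"dr":[[0,0,0],[0,0,0]]}' >/dev/null
python3 go.py .527 -.268 .063 -10|head -1
```

```text
t 25.35 pos [ 0.5267 -0.2641  0.063 ] yaw -10.07 F [0.1 0.1 0.3] M [ 0.05  0.23 -0.03] grip 0.0163 q [ -38.   35.   81.   -0.   63. -118.]
t 25.55 pos [ 0.5268 -0.2642  0.063 ] yaw -10.07 F [-2.7  0.6  7.9] M [ 0.29  0.49 -0.03] grip 0.0161 q [ -38.   35.   81.   -0.   63. -118.]
```

```bash

python3 -m crank '{"hand":[255,190,130,90,60],"translation":[[-0.0007,0,0],[-0.0007,0,0],[-0.0007,0,0],[-0.0007,0,0],[-0.0007,0,0]],"dr":[[0,0,0],[0,0,0],[0,0,0],[0,0,0],[0,0,0]]}' 20 |tail -2
python3 -m crank '{"hand":[60,60,60,60,60],"translation":[[0,0,0],[-0.01,0,0],[-0.04,0,0],[-0.085,0,0],[-0.13,0,0]],"dr":[[0,0,0],[0,0,0],[0,0,0],[0,0,0],[0,0,0]]}' | tail -2
python3 -m crank '{"hand":[60,60,60,60,60],"translation":[[-0.02,0,-0.03],[-0.03,0,-0.07],[-0.03,0,-0.11],[-0.03,0,-0.14],[-0.03,0,-0.14]],"dr":[[0,0,0],[0,0,0],[0,0,0],[0,0,0],[0,0,0]]}' 
python3 - <<'E'
from h import *
a,da=cams.get_image("top"); b,_=cams.get_image("scene")
cv2.imwrite("pics/top9.png",a);cv2.imwrite("pics/end.png",np.hstack([cv2.resize(a[60:300,90:480],(400,246)),cv2.resize(b[150:330,60:460],(400,246))]))
P=cloud("top",da); o=cv2.inRange(cv2.cvtColor(a,cv2.COLOR_BGR2HSV),(5,150,90),(28,255,255))[180:245,325:380]; p=P[180:245,325:380][o>0]; print("bar pts",len(p),np.nanmedian(p,0),np.nanpercentile(p[:,2],[5,95]))
d=cv2.absdiff(a,cv2.imread("pics/top0.png")).max(2)>45; k,l,s,c=cv2.connectedComponentsWithStats(d.astype(np.uint8)); print([(np.round(c[i]).tolist(),int(s[i,4])) for i in range(1,k) if s[i,4]>25])
E
```

```text
ft_force: [0.0, 0.6, 0.3]
grip_width: 0.0645
ft_force: [0.4, -0.5, 0.5]
grip_width: 0.0652
time_s: 27.05
position: [0.3863, -0.2386, 0.2238]
tool_rot: [[0.0, 0.176, 0.984], [-0.001, 0.984, -0.176], [-1.0, -0.001, 0.0]]
ft_force: [0.7, 0.3, -0.1]
grip_width: 0.0654
bar pts 289 [ 0.52431225 -0.26291441  0.0972773 ] [0.09349329 0.10160829]
[([345.0, 220.0], 498), ([322.0, 284.0], 1094), ([259.0, 279.0], 468), ([327.0, 297.0], 753), ([373.0, 298.0], 584), ([369.0, 339.0], 606), ([375.0, 351.0], 576), ([320.0, 328.0], 26), ([5.0, 332.0], 48), ([17.0, 340.0], 82), ([166.0, 371.0], 2945), ([265.0, 364.0], 255), ([8.0, 352.0], 29), ([324.0, 351.0], 48), ([44.0, 356.0], 29), ([31.0, 364.0], 27), ([53.0, 364.0], 29), ([343.0, 372.0], 56), ([236.0, 386.0], 63), ([251.0, 387.0], 30), ([117.0, 407.0], 1051), ([213.0, 395.0], 94), ([187.0, 407.0], 173), ([249.0, 412.0], 487), ([211.0, 415.0], 131)]
```

View pics/end.png

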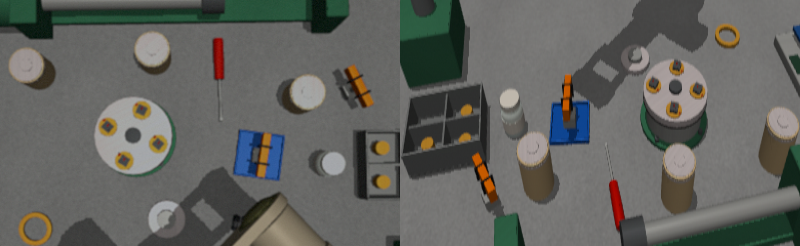

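The wrench stands upright, centred in the tray with its bar top at z = 0.097. Everything else is where it was: the only differences outside the tray are the arm and its shadow, including at the end cap (259,279). Handing in.

```bash
python3 -c "
from rig import env
print(env.close_job())"
```

```text
the job is handed in; nothing more can be done
None
```

The job is done and handed in at about 27 s of the 72 s allowed. I tightened the bolts in the order a, c, b, d, in two rounds. "a" here is the bolt farthest from the robot; I assigned the labels myself, counter-clockwise. The wrench is back upright in its blue tray and released.

- **Round one:** the top camera showed each head turned 26–28° clockwise.
- **Round two:** I turned each bolt until the wrist torque rose from about 0.2 to about 0.8 N·m at the stop. Afterwards the heads measured 64–66° from their start, which matches the 1.2 rad stop if they began 3–5° in.
- **Wrench and bench:** the wrench bar's top is 97 mm above the bench, as it was at the start, and the gripper is open and clear. In the final pictures the other things had not moved.
- **Disagreements:**
  - The two cameras differed by about 5 mm in absolute position, so I worked from positions relative to the wrench, where they agreed.
  - Bolt a's red mark read about 3° off its final head angle. I take that as reading noise, since its torque rise matched the others.
  - Top-camera angle checks made while the arm blocked the view were unusable, and I ignored them.

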